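# Seat the test rotor and shut the analyser drawer

## Robot

A 6-joint arm with a two-finger parallel gripper is mounted at the origin on the work surface. World frame = base frame: x ahead of the robot, y to its left, z up, the work surface at z = 0. Lengths are in m, angles in rad, forces in N, time in s.
With the tool pointing down it reaches from about 0.3 to 0.775 m from the base axis. Payload 14.6 kg.
Tool frame: the origin (TCP) lies at the centre of the arm's flange, where the gripper is bolted on; the fingertips stand 199 mm ahead of it and the grasp point (between the pads) lies 180 mm ahead of it; z points along the fingers, y is the line along which they close (so a half turn about z gives the same grasp; the last joint's range is limited). The gripper opens to 94 mm and grips with 3 to 60 N. Pads are 16 mm wide; open, the fingers measure 119 mm over their backs; the gripper's body (75 mm by 177 mm) begins 78 mm behind the grasp point.
Start: joints at [-0.067, 0.3, 1.521, -0, 1.321, -0.067], TCP at [0.55, -0, 0.405] pointing down, gripper open.
Joint ranges: [-3.03, 3.03], [-0.79, 2.21], [0.23, 2.52], [-1.04, 4.18], [0, 3.07], [-2.55, 2.55]. Speed limits (rad/s): [2.22, 2.22, 2.57, 3.14, 3.14, 3.14].

## Interface

Orientations are given as [roll, pitch, yaw] about the fixed x, y, z axes, in that order (R = Rz(yaw) Ry(pitch) Rx(roll)).
In Python, from station import ctrl gives the robot as it stands. The module is installed in compiled form; this text tells all that it offers.
- The arm moves only by the tool servo_tool, never from a script. Its argument "motion" is a list of rows, each a list of 5 numbers: the closure, from 0 (fully open) to 1 (shut), then the shift along the world's x, y, z in cm, then the turn about the world's z in degrees. A call has 1 to 20 rows; each row is the pose to reach, as a shift and turn from the pose commanded when the call began; what a row does not reach only later rows make up. A row lasts 1/8 s, in which the tool goes at most 62.5 mm and 10.7 degrees, less where a joint would pass 70% of its speed; a pose out of reach is approached as far as the arm can. A call with a gripper value outside its range is refused whole. The fingers move at their own pace and stop on an object; "squeeze" is the grip in N (left out, the last holds). Time passes only in rows, so rows that repeat a pose let the fingers close. It gives the time, the measured TCP pose, the force, the opening and the grip force at its end, in the units of the state.
- ctrl.get_obs(): the state, without advancing time (a new reading comes with each control period).
- ctrl.camera(name): name is "scene" or "side" or "wrist"; returns a dict with "image" (400x640x3 uint8, red, green, blue), "fx", "fy", "cx", "cy" (pixels), "camera_from_world" (4x4, takes a point from world to camera coordinates); the wrist camera has in their place "hand_eye" (4x4, takes a point from camera to tool coordinates, whose origin is the TCP and whose axes are the flange's). Camera axes: x right, y up, looking along -z (the intrinsics and any distortion apply to the point x, -y, -z); pixel columns grow to the right and rows downward; lengths in m; the calibration is good to about 2 mm. A picture is of the moment at which its call begins: read the wrist's pose just before it. There is no depth.
- ctrl.hand_in(): hands the job in; it is judged then, once.
The state is a dict: "time_s": time; "qpos": joint angles; "joint_vel": joint speeds; "tau": joint torques, N m; "ee_pos": TCP position; "eef_rot": TCP orientation; "force": force on the tool from outside, world axes, zero at the start; "moment": the same for the moment, N m; "grip_width": finger opening in m; "grip_force": force on a finger pad.
Only numpy, scipy, OpenCV 4.12 (cv2) and the standard library are available. Lean on these libraries where they do the work, as an engineer would, in place of code of your own. Each camera call takes 0.05 s, during which the arm holds its last target. There are 200 camera calls.

## Task

A white test rotor lies loose on the open drawer of the blood analyser, beside its round recess. With the fingertips gently nudge the rotor along the drawer until it drops in and lies flat in the recess, then push the drawer fully shut with the rotor in it. Do not pinch or pick up the rotor, and leave the other things on the table where they are.

Things in the scene. Friction and masses are not known exactly. Their poses are not given: they have to be found in the camera images.
- analyser: white analyser, fixed to the table, 300 x 300 mm: a hood 105 mm high over its drawer mouth (front 100 mm of its depth), behind it a body 240 mm high. Origin: centre of its underside, on the table. Its x axis points from the front (where the drawer comes out) to the back, level; z up. The front face lies at x = -150 mm in this frame
- drawer (a joint): how far the drawer is open, m: 0 fully shut (its front then still stands 50 mm out of the analyser's face), 0.13 fully open. It slides level along the analyser's x axis (to +x to shut), stays where it is left and takes about 5 N to move
- drawer_front (a point): top edge of the drawer's front face, at the middle of its width. The drawer is a flat grey slab without side walls, 200 mm wide; its top is 60 mm above the table; its front face is 200 mm wide and reaches from 28 to 60 mm above the table. The mouth in the analyser leaves 30 mm above the drawer's top
- recess (a point): centre of the floor of the round recess in the drawer's top: 69 mm diameter, 10 mm deep (floor 50 mm above the table, aluminium coloured), centre 115 mm behind the drawer's front edge. It moves with the drawer
- rotor_center (a point): centre (half-way through the thickness) of the test rotor: loose white disc of 64 mm diameter, 14 mm thick, 28 to 56 g, with a round knob of 16 mm diameter and 8 mm height on the middle of its top; it starts flat on the drawer's top (this point 67 mm above the table) between the recess and the drawer's front edge, to one side or the other. Seated, this point is 7 mm above the recess floor, and the disc stands 4 mm above the drawer's top. z axis: the disc's axis, up
- dropper_mid (a point): white 105 mm high dropper bottle, 38 mm across, standing on the table; bystander; point half-way up
- pot_mid (a point): small capped jar, 44 mm across, 50 mm high, standing beside the drawer; bystander; point half-way up
- marker_mid (a point): marker pen, 135 mm long and 15 mm thick, lying on the table in front of the drawer; bystander; point near its middle
- used_rotor_mid (a point): used rotor, a plain disc of 80 mm diameter, 10 mm thick, without a knob, lying on the table; bystander; point at its centre
- carton_mid (a point): small carton 40 x 60 x 70 mm standing on the table; bystander; point at its centre
Things that resemble listed ones, but are neither listed nor needed, are in the scene too. What is shaped like the part that bears rotor_center but green, pink or turquoise is not meant.

How it is judged:
On the way, in this order (a step that is already met when the one before it is completed fails the run):
1. the rotor lies flat in its recess while the drawer is still open by more than 30 mm (horizontal distance between rotor_center and recess below 0.006 m and z of rotor_center in the frame of recess below 0.0095 m and angle between rotor_center's own z axis and vertical below 0.07 rad and value of joint drawer above 0.03 m), for 0.2 s.
2. the drawer is shut with the rotor in its recess (horizontal distance between rotor_center and recess below 0.006 m and z of rotor_center in the frame of recess below 0.0095 m and angle between rotor_center's own z axis and vertical below 0.07 rad and value of joint drawer below 0.006 m), for 0.2 s.
At the end, for the whole second after the job is handed in: the rotor lies flat in the recess (centre within 6 mm of the recess's, within 2.5 mm of its floor, tilted less than 4 degrees), at rest, and the drawer is within 6 mm of fully shut (all of step 2 and linear speed of rotor below 0.01 m/s); the robot touches nothing.
It fails at once if the rotor is lifted more than 12 mm off the drawer's top (z of rotor_center in the frame of analyser above 0.079 m).
It fails at once if the rotor is pinched or pressed with more than 20 N (contact force between the fingers and rotor above 20 N).
It fails at once if one of the other loose things on the table is moved more than 30 mm (distance of any of dropper_mid, pot_mid, marker_mid, used_rotor_mid, carton_mid from where it was at the start of the episode above 0.03 m).
It also fails if it takes over 48 s, if anything falls off the work surface, if the arm or the gripper's body presses on something with over 40 N, if the wrist force passes 120 N, or if a joint passes its speed limit or range.

## Working session

There is one attempt and no reset: what is moved stays moved. The work goes in short steps, Python scripts to look and compute and a tool call to move; the robot and the scene stay as the last step left them, time stands still between calls to the robot, and variables do not carry over. Pictures are saved under pics/ and viewed, at most 10 in all, crops included, and the job is handed in when it is done.

Besides the shell and the picture viewer there is one more tool, called after "Emit:" as a command line: name --pt "numbers of a row" for each row, then --argument value for the rest. servo_tool: Moves the arm, as the interface text tells. Its arguments: {"type":"object","properties":{"motion":{"type":"array","items":{"type":"array","items":{"type":"number"}}},"squeeze":{"type":"number"}},"required":["motion"]}

```bash
mkdir -p pics; cat > h.py <<'E'
import numpy as np, cv2
from scipy.spatial.transform import Rotation as R
from station import ctrl
def snap(name):
    o=ctrl.get_obs(); c=ctrl.camera(name)
    if 'hand_eye' in c:
        T=np.eye(4); T[:3,:3]=R.from_euler('xyz',o['eef_rot']).as_matrix(); T[:3,3]=o['ee_pos']
        c['wfc']=T@np.array(c['hand_eye'])
    else: c['wfc']=np.linalg.inv(np.array(c['camera_from_world']))
    c['bgr']=c['image'][:,:,::-1].copy(); return c
def ray(c,u,v):
    k=np.array([[c['fx'],0,c['cx']],[0,c['fy'],c['cy']],[0,0,1]])
    d=c.get('dist',c.get('distortion'))
    x,y=cv2.undistortPoints(np.array([[[u,v]]],float),k,None if d is None else np.array(d,float))[0,0]
    return c['wfc'][:3,3], c['wfc'][:3,:3]@np.array([x,-y,-1])
def plane(c,u,v,z):
    p,d=ray(c,u,v); return p+d*(z-p[2])/d[2]
def proj(c,P):
    q=np.linalg.inv(c['wfc'])@np.append(P,1); return c['cx']+c['fx']*q[0]/-q[2], c['cy']-c['fy']*q[1]/-q[2]
E
python3 - <<'E'
from h import *
for n in ['scene','side','wrist']:
    c=snap(n); cv2.imwrite(f'pics/{n}0.png',c['bgr']); print(n,[k for k in c],c['wfc'].round(3).tolist(),c['fx'],c.get('dist'),c.get('distortion'))
a=ctrl.get_obs(); print(a)
E
```

```text
scene ['image', 'fx', 'fy', 'cx', 'cy', 'camera_from_world', 'wfc', 'bgr'] [[-0.648, -0.65, 0.397, 0.916], [0.762, -0.557, 0.331, 0.345], [0.006, 0.517, 0.856, 0.895], [0.0, 0.0, 0.0, 1.0]] 380.5270393855068 None None
side ['image', 'fx', 'fy', 'cx', 'cy', 'camera_from_world', 'wfc', 'bgr'] [[0.811, 0.423, -0.403, 0.093], [-0.584, 0.571, -0.577, -0.608], [-0.014, 0.703, 0.711, 0.886], [0.0, 0.0, 0.0, 1.0]] 478.59309463678426 None None
wrist ['image', 'fx', 'fy', 'cx', 'cy', 'hand_eye', 'wfc', 'bgr'] [[1.0, 0.001, 0.0, 0.55], [-0.001, 0.972, 0.234, 0.068], [0.0, -0.234, 0.972, 0.384], [0.0, 0.0, 0.0, 1.0]] 345.7610058915661 None None
{'time_s': 0.15, 'qpos': array([-6.66162016e-02,  3.00345977e-01,  1.52143345e+00, -1.54820054e-06,
        1.32067292e+00, -6.65973778e-02]), 'joint_vel': array([ 0.00276661, -0.0016803 , -0.00300068,  0.00102797, -0.00119575,
        0.00045279]), 'tau': array([-2.50185103e-04, -5.31960297e+01, -3.52822959e+01,  7.07691838e-02,
        2.35654798e-02, -3.66386917e-05]), 'ee_pos': array([ 5.49979114e-01, -1.05582857e-05,  4.04217338e-01]), 'eef_rot': array([-3.14073477e+00, -5.57145371e-05,  1.57077786e+00]), 'force': array([ 0.18922426, -0.60880969, -0.25203678]), 'moment': array([ 0.04319375, -0.02768509, -0.00472116]), 'grip_force': 0.0, 'grip_width': 0.09447877295060751}
```

View pics/scene0.png

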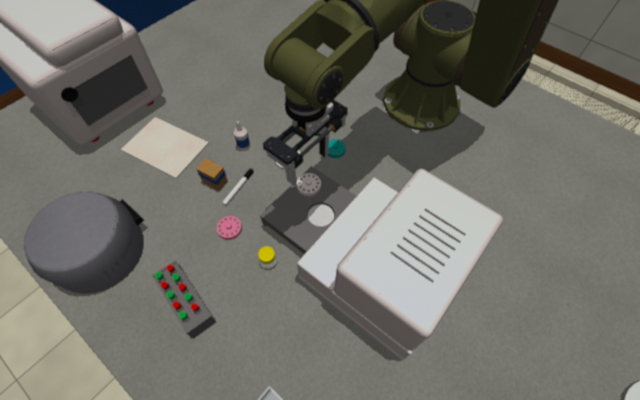

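View pics/wrist0.png

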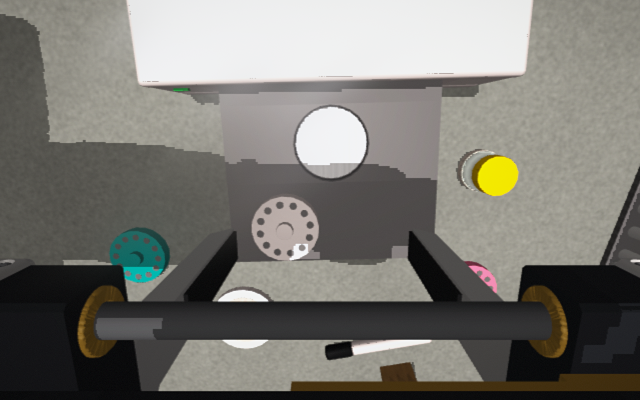

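The scene picture shows the analyser at +y with the drawer open towards -y.

Candidates in the wrist picture:
- (285,228): whitish disc with a knob, lying on the drawer. It fits the description, so I choose it.
- (139,256): turquoise disc, a decoy.
- (482,280): pink disc, a decoy.
- (245,318): plain white disc, the used rotor.
- (331,142): bright circle, the recess floor.

```bash
cat > m.py <<'E'
from h import *
def measure(c,rz=0.074,show=None):
    g=c['bgr'].astype(int); out={}
    img=c['bgr'].copy()
    gray=cv2.cvtColor(c['bgr'],cv2.COLOR_BGR2GRAY)
    for lo in (130,215):
        m=cv2.morphologyEx((gray>lo).astype(np.uint8),cv2.MORPH_OPEN,np.ones((3,3)))
        for k in cv2.findContours(m,cv2.RETR_EXTERNAL,cv2.CHAIN_APPROX_NONE)[0]:
            if cv2.contourArea(k)<1200 or cv2.contourArea(k)>20000: continue
            e=cv2.fitEllipse(cv2.convexHull(k)); cv2.drawContours(img,[k],0,(0,0,255),1)
            print(lo,'px',np.round(e[0],1),np.round(e[1],1),'z.074',plane(c,*e[0],.074).round(4),'z.05',plane(c,*e[0],.05).round(4))
    if show:
        x0,y0,x1,y1=show[1]; cv2.imwrite(show[0],cv2.resize(img[y0:y1,x0:x1],None,fx=3,fy=3,interpolation=cv2.INTER_NEAREST))
E
python3 - <<'E'
from m import *
c=snap('wrist'); measure(c,show=('pics/crop1.png',(200,85,450,275)))
g=cv2.cvtColor(c['bgr'],cv2.COLOR_BGR2GRAY)
# hood front top edge (z=.105) lower boundary of white
for u in (180,250,320,400,480):
    v=max(np.where(g[:110,u]>200)[0]); print(u,v,plane(c,u,v+.5,.105).round(4))
for u,v in ((220,95),(232,260),(441,90),(434,260)): print(u,v,plane(c,u,v,.06).round(4))
E
```

```text
130 px [311.7 364. ] [ 66.5 365.6] z.074 [ 0.539  -0.1806  0.074 ] z.05 [ 0.5381 -0.1998  0.05  ]
130 px [311.  270.6] [132.7 232.7] z.074 [ 0.5392 -0.0755  0.074 ] z.05 [ 0.5384 -0.0866  0.05  ]
130 px [330.5 141.8] [70.8 71.4] z.074 [0.5576 0.0477 0.074 ] z.05 [0.5581 0.0461 0.05  ]
215 px [330.8 139.9] [64.5 70.8] z.074 [0.5578 0.0494 0.074 ] z.05 [0.5584 0.0479 0.05  ]
180 83 [0.4412 0.094  0.105 ]
250 81 [0.495  0.0954 0.105 ]
320 109 [0.5485 0.0746 0.105 ]
400 77 [0.6097 0.0982 0.105 ]
480 75 [0.6707 0.0996 0.105 ]
220 95 [0.4585 0.0884 0.06  ]
232 260 [ 0.4594 -0.0704  0.06  ]
441 90 [0.6566 0.0924 0.06  ]
434 260 [ 0.6624 -0.0707  0.06  ]
```

View pics/crop1.png

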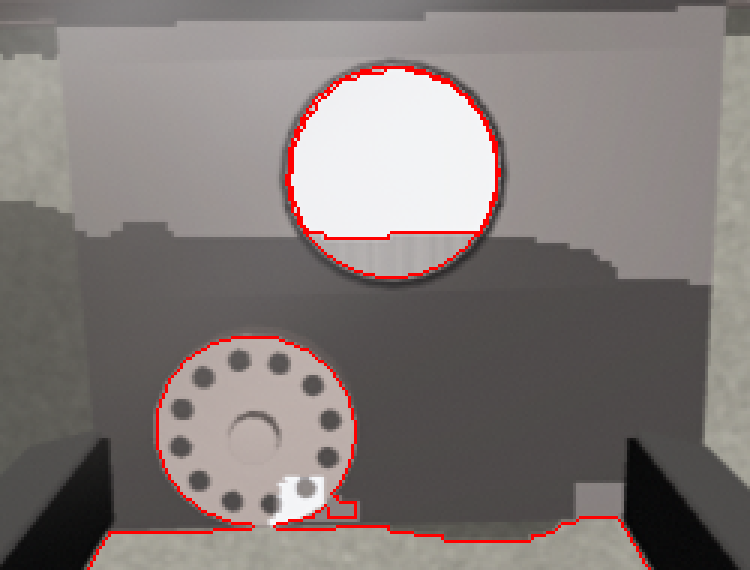

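The crop confirms the choice: a whitish disc with a knob and 12 holes, centred at (285.4,228.3). The recess rim is centred at (331.2,142.8).

```bash
python3 - <<'E'
from m import *
c=snap('wrist'); r=plane(c,285.4,228.3,.074); q=plane(c,331.2,142.8,.06)
d=(q-r)[:2]; n=np.linalg.norm(d); d/=n
print(r,q,'dist',n,'turn',-np.degrees(np.arctan2(d[0],d[1])))
t=ctrl.get_obs()['ee_pos']
for b in (.060,.034): print(b,'start TCP shift cm',(r[:2]-b*d-t[:2])*100)
print('end',(q[:2]-.033*d-t[:2])*100, 'dz',(.266-t[2])*100)
E
```

```text
[ 0.51557012 -0.03259352  0.074     ] [0.55861126 0.04583808 0.06      ] dist 0.08946538750733657 turn -28.75678865496591
0.06 start TCP shift cm [-6.327323   -8.51885182]
0.034 start TCP shift cm [-5.07648213 -6.23951045]
end [-0.72425888  1.69131651] dz -13.838647460928632
```

Emit:
servo_tool --pt "0.3 -3 -4 0 -10" --pt "0.575 -6.3 -8.5 0 -20" --pt "0.575 -6.3 -8.5 -4 -28.8" --pt "0.575 -6.3 -8.5 -8 -28.8" --pt "0.575 -6.3 -8.5 -11 -28.8" --pt "0.575 -6.3 -8.5 -13.8 -28.8" --pt "0.575 -6.3 -8.5 -13.8 -28.8" --pt "0.575 -6.3 -8.5 -13.8 -28.8"

```text
time_s: 1.25
ee_pos: [0.4873, -0.0851, 0.2677]
eef_rot: [3.14, -0.0, 1.068]
force: [-0.2, -0.7, 0.7]
grip_width: 0.0398
grip_force: 0.0
```

```bash
python3 - <<'E'
from m import *
c=snap('wrist'); cv2.imwrite('pics/w2.png',c['bgr'])
o=ctrl.get_obs(); print(o['ee_pos'],o['eef_rot'],o['grip_width'],o['force'])
measure(c)
for P in ([.5156,-.0326,.074],[.5586,.0458,.06]): print(proj(c,P))
E
```

```text
[ 0.48729778 -0.08506932  0.26795162] [ 3.13974490e+00 -4.84964493e-04  1.06812646e+00] 0.03995151857596171 [ 0.04342544 -0.10951574 -0.12621912]
130 px [567.3 356.7] [48.4 81.4] z.074 [ 0.58   -0.2117  0.074 ] z.05 [ 0.5883 -0.2375  0.05  ]
130 px [322.4 412.5] [144.1 258.4] z.074 [ 0.437 -0.177  0.074] z.05 [ 0.4255 -0.198   0.05  ]
215 px [336.2 335.7] [70.3 93.9] z.074 [ 0.4693 -0.1347  0.074 ] z.05 [ 0.4622 -0.1498  0.05  ]
215 px [582.4 253.4] [ 17.6 148. ] z.074 [ 0.6087 -0.1546  0.074 ] z.05 [ 0.6209 -0.1725  0.05  ]
215 px [319.4 132.7] [122.8 127.3] z.074 [ 0.5159 -0.0308  0.074 ] z.05 [ 0.5153 -0.0316  0.05  ]
215 px [319.9 -28.1] [104.2 117.9] z.074 [0.5502 0.0306 0.074 ] z.05 [0.5543 0.0383 0.05  ]
(np.float64(320.63858660853367), np.float64(136.20289450801155))
(np.float64(320.0880096319341), np.float64(-57.4212270952342))
```

View pics/w2.png

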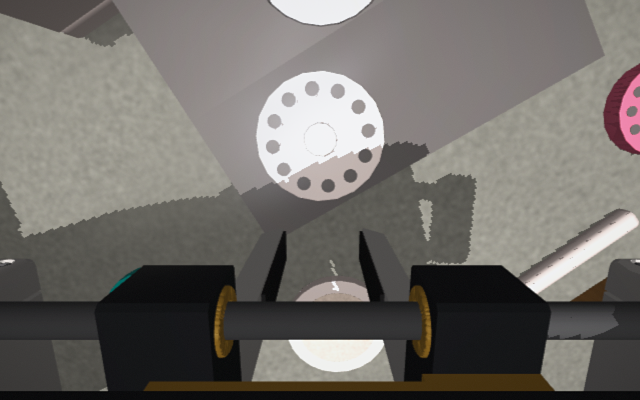

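The wrist picture shows the rotor centred at (320,136). The recess is straight ahead at column 320, with its lower rim near (320,25). The two fingertips, around (275,265) and (372,265), are lined up behind the rotor. I'll push gently.

Emit:
servo_tool --pt "0.575 0.5 0.9 -0.2 0" --pt "0.575 1.0 1.75 -0.2 0" --pt "0.575 1.2 2.2 -0.2 0" --pt "0.575 1.45 2.65 -0.2 0" --pt "0.575 1.7 3.1 -0.2 0" --pt "0.575 1.95 3.55 -0.2 0" --pt "0.575 2.2 4.0 -0.2 0" --pt "0.575 2.45 4.45 -0.2 0" --pt "0.575 2.7 4.9 -0.2 0" --pt "0.575 2.95 5.35 -0.2 0" --pt "0.575 3.2 5.8 -0.2 0" --pt "0.575 3.45 6.25 -0.2 0" --pt "0.575 3.7 6.7 -0.2 0" --pt "0.575 3.95 7.15 -0.2 0" --pt "0.575 4.2 7.6 -0.2 0" --pt "0.575 4.45 8.05 -0.2 0" --pt "0.575 4.7 8.5 -0.2 0" --pt "0.575 4.7 8.5 -0.2 0"

```text
time_s: 3.55
ee_pos: [0.5341, 0.0003, 0.2646]
eef_rot: [-3.142, -0.0, 1.069]
force: [0.2, -0.5, -0.6]
grip_width: 0.0402
grip_force: 0.0
```

```bash
python3 - <<'E'
from m import *
c=snap('wrist'); cv2.imwrite('pics/w3.png',c['bgr'])
measure(c)
print(proj(c,[.5586,.0458,.06]))
E
```

```text
130 px [411.5 308.1] [38.4 86.1] z.074 [ 0.5611 -0.0521  0.074 ] z.05 [ 0.5602 -0.0679  0.05  ]
130 px [619.5 242.5] [36.4 74.5] z.074 [ 0.6726 -0.0702  0.074 ] z.05 [ 0.6875 -0.0885  0.05  ]
215 px [313.1 145.9] [103.1 133.3] z.074 [0.5568 0.0506 0.074 ] z.05 [0.5554 0.0493 0.05  ]
(np.float64(321.25500923648474), np.float64(150.27771025650628))
```

View pics/w3.png

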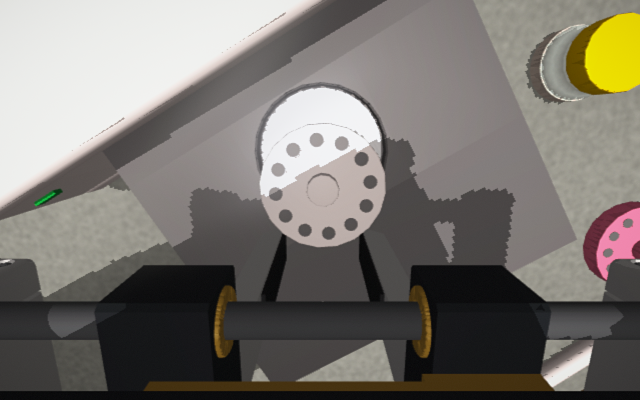

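The rotor at (322,185) is half over the recess rim, which is centred at (321,150). About 18 mm remains.

Emit:
servo_tool --pt "0.575 0.15 0.25 0 0" --pt "0.575 0.3 0.5 0 0" --pt "0.575 0.4 0.75 0 0" --pt "0.575 0.55 1.0 0 0" --pt "0.575 0.65 1.2 0 0" --pt "0.575 0.7 1.3 0 0" --pt "0.575 0.75 1.4 0 0" --pt "0.575 0.8 1.5 0 0" --pt "0.575 0.85 1.6 0 0" --pt "0.575 0.85 1.6 0 0"

```text
time_s: 4.85
ee_pos: [0.5425, 0.0161, 0.2646]
eef_rot: [-3.142, -0.0, 1.068]
force: [-0.5, 0.5, 0.7]
grip_width: 0.04
grip_force: 0.0
```

```bash
python3 - <<'E'
from m import *
c=snap('wrist'); cv2.imwrite('pics/w4.png',cv2.resize(c['bgr'][60:280,200:440],None,fx=2.5,fy=2.5))
measure(c)
print(proj(c,[.5586,.0458,.064]),proj(c,[.5586,.0458,.074]))
E
```

```text
130 px [321.8 182.4] [119.5 125. ] z.074 [0.5602 0.0485 0.074 ] z.05 [0.5581 0.0447 0.05  ]
215 px [309.9 157.4] [ 62.7 105.1] z.074 [0.5611 0.0623 0.074 ] z.05 [0.5591 0.0604 0.05  ]
(np.float64(321.66440584519387), np.float64(184.82676573240815)) (np.float64(321.65404313135787), np.float64(188.54580424839895))
```

View pics/w4.png

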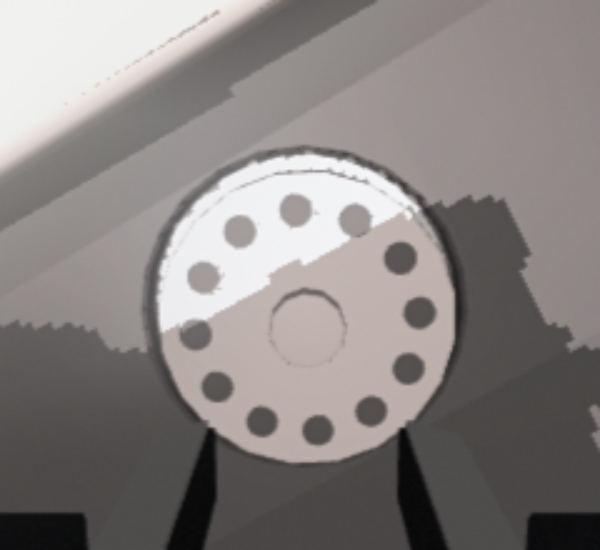

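The rotor's apparent width has shrunk from 126 to 119 px, which matches a top face at 64 mm. It appears to have dropped in, centred about (322.8,186.6). I'll back off, check, and locate the carton and dropper before lowering.

Emit:
servo_tool --pt "0.575 -0.4 -0.8 0 0" --pt "0.575 -1.5 -3 0 6" --pt "0.575 0 -7 0.5 16" --pt "0.575 1.0 -11 0.5 26" --pt "0.575 1.9 -13.1 0.5 30" --pt "0.575 1.9 -13.1 0.5 30"

```text
time_s: 5.65
ee_pos: [0.5613, -0.1165, 0.2694]
eef_rot: [-3.141, 0.0, 1.589]
force: [-0.6, 0.1, -0.1]
grip_width: 0.0396
grip_force: 0.0
```

```bash
python3 - <<'E'
from m import *
c=snap('wrist'); s=snap('scene'); o=ctrl.get_obs(); print(o['ee_pos'],o['eef_rot'])
w=c['bgr'];z=s['bgr'][90:270,180:360]
cv2.imwrite('pics/w5.png',np.hstack([cv2.resize(w,(480,300)),cv2.resize(z,(300,300))]))
for n,u,v,zz in (('carton',211,162,.07),('dropper',241,126,.105),('marker tip',250,171,.01)): print(n,plane(s,u,v,zz).round(3))
measure(c); print(proj(c,[.5586,.0458,.064]))
E
```

```text
[ 0.56109973 -0.11486132  0.26948758] [-3.14114769e+00 -2.26573449e-04  1.58997814e+00]
carton [ 0.633 -0.279  0.07 ]
dropper [ 0.51  -0.283  0.105]
marker tip [ 0.561 -0.216  0.01 ]
130 px [567.5 358.4] [52. 75.] z.074 [ 0.7066 -0.1828  0.074 ] z.05 [ 0.7266 -0.2012  0.05  ]
130 px [322.5 424.7] [148.1 289.6] z.074 [ 0.5638 -0.2325  0.074 ] z.05 [ 0.5643 -0.2577  0.05  ]
130 px [ 78.5 359.5] [ 46.8 173.7] z.074 [ 0.4201 -0.1884  0.074 ] z.05 [ 0.401  -0.2075  0.05  ]
130 px [ 36.9 279.8] [ 39.4 182.4] z.074 [ 0.4048 -0.1378  0.074 ] z.05 [ 0.3835 -0.15    0.05  ]
130 px [180.1 255.3] [ 87.9 148.8] z.074 [ 0.4848 -0.122   0.074 ] z.05 [ 0.4744 -0.1321  0.05  ]
215 px [620.7  15.7] [48.1 58.9] z.074 [ 6.976e-01 -1.000e-04  7.400e-02] z.05 [0.7164 0.0066 0.05  ]
(np.float64(321.72253108813754), np.float64(-94.04423816820099))
```

View pics/w5.png

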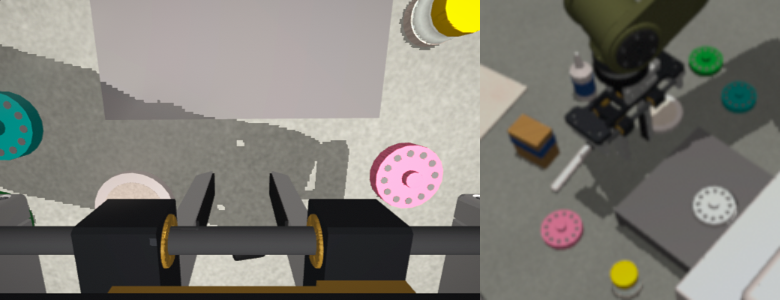

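Scene inset: the rotor lies in the recess area at inset pixel (715,205), with nothing in the fingers' path. Now a numeric check of the seating height by triangulating from two views.

```bash
python3 - <<'E'
from m import *
C=[snap('scene'),snap('side')]; A=[];B=[];tiles=[]
for c in C:
    u,v=proj(c,[.5586,.0458,.064]); u,v=int(u),int(v)
    t=c['bgr'][v-30:v+30,u-35:u+35]; tiles.append(cv2.resize(t,(400,343)))
    g=cv2.cvtColor(t,cv2.COLOR_BGR2GRAY); m=cv2.morphologyEx((g>(160)).astype(np.uint8),cv2.MORPH_CLOSE,np.ones((5,5)))
    ks=[k for k in cv2.findContours(m,cv2.RETR_EXTERNAL,cv2.CHAIN_APPROX_NONE)[0] if cv2.pointPolygonTest(k,(35,30),True)>-8 and len(k)>20]
    for k in ks:
        e=cv2.fitEllipse(cv2.convexHull(k)); p=(e[0][0]+u-35,e[0][1]+v-30); print(p,e[1],plane(c,*p,.064).round(4))
    o,d=ray(c,*p); d/=np.linalg.norm(d); M=np.eye(3)-np.outer(d,d); A.append(M);B.append(M@o)
print('tri',np.linalg.solve(sum(A),sum(B)).round(4))
cv2.imwrite('pics/t.png',np.hstack(tiles))
E
```

```text
(335.99820709228516, 221.1387939453125) (53.32378005981445, 60.780235290527344) [0.5511 0.0894 0.064 ]
(318.52722930908203, 203.04766464233398) (20.116426467895508, 27.803014755249023) [0.5568 0.0411 0.064 ]
tri [0.5563 0.0714 0.0432]
```

View pics/t.png

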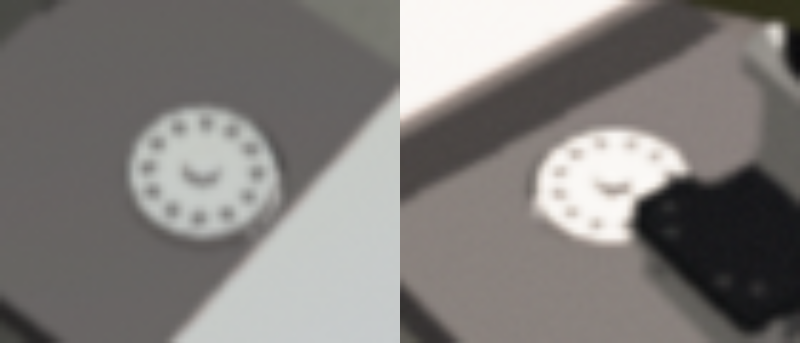

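Both tiles show the disc nearly flush, with only thin slivers of recess visible at the rim. I'll triangulate by hand from its centres, (203,173) and (614,184) in the tiles.

```bash
python3 - <<'E'
from m import *
A=[];B=[]
for n,x,y in (('scene',203,173),('side',214,184)):
    c=snap(n); u,v=map(int,proj(c,[.5586,.0458,.064])); p=(u-35+(x+.5)/5.714-.5,v-30+(y+.5)/5.714-.5)
    print([plane(c,*p,z).round(4).tolist() for z in (.064,.074)])
    o,d=ray(c,*p); d/=np.linalg.norm(d); M=np.eye(3)-np.outer(d,d); A.append(M);B.append(M@o)
print('tri',np.linalg.solve(sum(A),sum(B)).round(4))
E
```

```text
[[0.5588, 0.0444, 0.064], [0.5631, 0.048, 0.074]]
[[0.5583, 0.0411, 0.064], [0.5526, 0.0332, 0.074]]
tri [0.5587 0.0432 0.0622]
```

The triangulated top height is 62 mm, against 64 mm if seated and 74 mm if not, so the rotor is seated. Next I'll lower in front of the drawer and push it shut slowly.

Emit:
servo_tool --pt "0.575 0 0 -2.5 0" --pt "0.575 0 0 -2.5 0" --pt "0.575 -0.05 2 -2.5 0" --pt "0.575 -0.08 3.2 -2.5 0" --pt "0.575 -0.1 4 -2.5 0" --pt "0.575 -0.11 4.5 -2.5 0" --pt "0.575 -0.12 5 -2.5 0" --pt "0.575 -0.13 5.5 -2.5 0" --pt "0.575 -0.14 6 -2.5 0" --pt "0.575 -0.15 6.5 -2.5 0" --pt "0.575 -0.16 7 -2.5 0" --pt "0.575 -0.17 7.5 -2.5 0" --pt "0.575 -0.18 8 -2.5 0" --pt "0.575 -0.2 8.5 -2.5 0" --pt "0.575 -0.2 9 -2.5 0" --pt "0.575 -0.22 9.5 -2.5 0" --pt "0.575 -0.23 10 -2.5 0" --pt "0.575 -0.23 10 -2.5 0"

```text
time_s: 8.2
ee_pos: [0.5592, -0.0147, 0.245]
eef_rot: [3.141, -0.0, 1.592]
force: [-0.5, -0.4, 0.8]
grip_width: 0.0397
grip_force: 0.3
```

Emit:
servo_tool --pt "0.575 -0.01 0.5 0 0" --pt "0.575 -0.02 1 0 0" --pt "0.575 -0.03 1.5 0 0" --pt "0.575 -0.04 2 0 0" --pt "0.575 -0.05 2.5 0 0" --pt "0.575 -0.06 3 0 0" --pt "0.575 -0.07 3.5 0 0" --pt "0.575 -0.08 4 0 0" --pt "0.575 -0.09 4.3 0 0"

```text
time_s: 9.32
ee_pos: [0.5583, 0.028, 0.2448]
eef_rot: [-3.142, 0.0, 1.592]
force: [-1.8, -6.0, 4.2]
grip_width: 0.04
grip_force: 2.6
```

```bash
python3 - <<'E'
from m import *
c=snap('wrist');s=snap('side');o=ctrl.get_obs(); print(o['ee_pos'],o['force'])
cv2.imwrite('pics/w6.png',np.hstack([cv2.resize(c['bgr'],(400,250)),cv2.resize(s['bgr'][100:350,150:550],(400,250))]))
E
```

```text
[0.55827809 0.0281789  0.2447496 ] [ 0.03335539 -1.37071124  1.67179803]
```

View pics/w6.png

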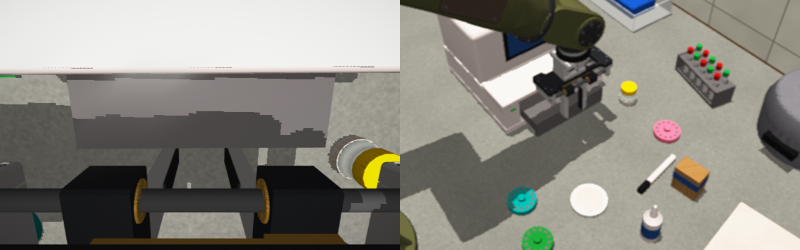

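Left half: about 60 mm of drawer still shows, with its front edge at row 148, so roughly 10 mm remains to close. I'll go on in small steps and watch the force.

Emit:
servo_tool --pt "0.575 0 0.3 0 0" --pt "0.575 -0.01 0.6 0 0" --pt "0.575 -0.02 0.8 0 0" --pt "0.575 -0.02 1.0 0 0"

```text
time_s: 9.93
ee_pos: [0.5581, 0.0369, 0.2447]
eef_rot: [-3.141, 0.003, 1.592]
force: [-2.5, -25.5, 4.9]
grip_width: 0.04
grip_force: 12.7
```

Emit:
servo_tool --pt "0.575 0 0.1 0 0" --pt "0.575 0 0.2 0 0"

```text
time_s: 10.18
ee_pos: [0.5582, 0.0376, 0.2448]
eef_rot: [-3.141, 0.006, 1.592]
force: [-2.5, -35.1, 5.6]
grip_width: 0.0401
grip_force: 17.5
```

Emit:
servo_tool --pt "0.575 0 0.1 0 0" --pt "0.575 0 0.2 0 0"

```text
time_s: 10.42
ee_pos: [0.5582, 0.0382, 0.2448]
eef_rot: [-3.141, 0.008, 1.592]
force: [-2.8, -48.4, 5.8]
grip_width: 0.0401
grip_force: 24.5
```

The force rose sharply at the stop, where shut was predicted. Now backing off.

Emit:
servo_tool --pt "0.575 0 -0.5 0 0" --pt "0.575 0 -2 0 0" --pt "0.575 0 -5 0 0" --pt "0.575 0 -8 2 0" --pt "0.575 0 -8 6 0" --pt "0.575 0 -8 6 0" --pt "0.575 0 -8 6 0"

```text
time_s: 11.3
ee_pos: [0.5579, -0.038, 0.3039]
eef_rot: [-3.141, -0.0, 1.592]
force: [0.5, -0.2, -0.3]
grip_width: 0.0399
grip_force: 0.0
```

```bash
python3 - <<'E'
from m import *
c=snap('wrist');o=ctrl.get_obs(); print(o['ee_pos'],o['force'])
g=cv2.cvtColor(c['bgr'],cv2.COLOR_BGR2GRAY)
cv2.imwrite('pics/w7.png',c['bgr'])
# hood bottom front edge (z=.105) and expected shut front edge
print('expected shut front edge px',proj(c,[.5586,.0468,.06]),'6mm open',proj(c,[.5586,.0408,.06]))
for u in (290,320,350): print(u,[ (v,int(g[v,u])) for v in range(0,399) if abs(int(g[v+1,u])-int(g[v,u]))>18][:12])
E
```

```text
[ 0.55786766 -0.03788956  0.30348826] [-0.34585309  0.78191356  0.83485901]
expected shut front edge px (np.float64(325.7987612995448), np.float64(90.55462517063982)) 6mm open (np.float64(325.58348307234206), np.float64(100.65581196992218))
290 [(9, 104), (91, 173), (92, 128), (96, 101), (105, 150), (162, 189), (290, 133), (300, 203), (301, 124), (338, 61), (339, 91), (380, 189)]
320 [(10, 105), (91, 172), (92, 114), (96, 105), (103, 144), (165, 194), (294, 134), (300, 202), (301, 125), (338, 60), (339, 88), (374, 195)]
350 [(7, 103), (91, 169), (95, 73), (96, 97), (103, 135), (163, 206), (300, 119), (301, 77), (338, 61), (339, 87), (370, 191), (371, 172)]
```

View pics/w7.png

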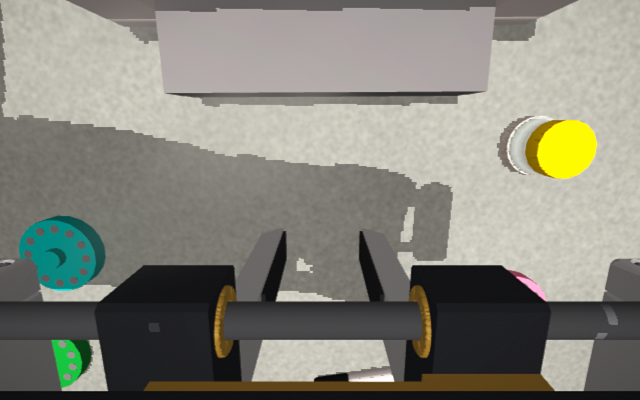

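The drawer's front edge is at row 92, against an expected 90.6 when shut and 100.7 at 6 mm open. The drawer is shut, the fingers are clear and the jar has not moved.

```bash
python3 -c "
from station import ctrl; print(ctrl.hand_in())"
```

```text
the job is handed in; nothing more can be done
None
```

I nudged the rotor into its recess, pushed the drawer to its stop and handed the job in; pictures indicate the rotor seated flat before shutting and the drawer shut to about 1 mm, but no verdict came back.

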